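# Check the coater gap with the thick feeler

### The job

Check the gap under the film coater's rod: take the thick feeler, the one with the square block handle, and slide it flat along the bed from the open end, blade first, squarely under the middle of the rod. Push on until you feel it drag, the rod rides up on it and its tip is well out on the far side, then let go and leave it there. Leave the thin feeler with the round handle where it lies.

Things in the scene. Friction and masses are not known exactly. Their poses are not given: they have to be found in the camera images.
- feeler: Thick dark-steel feeler, about 0.2 kg, flat on the table. Origin: underside, below the handle's middle; x along the blade to the tip, z up. Blade 30 mm wide, 8 mm thick, from x -20 to the tip at x +110 mm; over the last 25 mm the top slopes down to 3 mm. Square block handle 30 (x) by 24 mm (y), from 8 to 48 mm up: pinch it from above across the 24 mm.
- thin_feeler: The other dark-steel feeler, not wanted: same 130 x 30 mm blade but 4 mm thick (no drag in the gap), round handle 22 mm across, top 38 mm up. Origin and axes alike. The two lie side by side on the table, handles 110 mm or more apart, blades pointing roughly to +y; either may be nearer the robot.
- coater: Fixed film coater. Origin: table height, below the rod's middle; y: the way a feeler slides in, x along the rod. Bed 140 mm wide, top 12 mm up, from y -170 (open end) to +90 mm (white drive box, 75 mm tall). Steel rod, 30 mm diameter, underside 5 mm above the bed; dark bar on it, top 69 mm up. White cheeks at its ends, 82 mm tall, y -22 to +22, 112 mm clear between.
- rod (a joint): Height of the rod above its rest, m: 0 at rest (gap 5 mm), at most 0.010. It slides freely up and down and bears down with about 4 N, its weight, which makes the drag. The thick feeler, sloping tip first, lifts it by about 0.003; drag some 5 to 10 N.
Mind the look-alikes: they are no part of the job. Leave any blue or green look-alike of the feeler alone.

How it is judged:
At the end, for the whole second after the job is handed in: Thick feeler flat on the bed (0.1 rad), at rest, let go, blade under the rod from the open end, tip 20 mm or more past the rod axis; handle before the rod, within 30 mm of the midline, square within 15 degrees; the rod presses on it, lifted 1.5 mm or more (y of feeler in the frame of coater between -0.09 and -0.025 m and x of feeler in the frame of coater between -0.03 and 0.03 m and angle between the x axis of feeler and the y axis of coater, either way round below 0.26 rad and angle between feeler's own z axis and vertical below 0.1 rad and value of joint rod above 0.0015 m and contact force between feeler and rod above 0.5 N and linear speed of feeler below 0.02 m/s); the robot touches nothing.
It fails at once if the thin feeler is moved by more than 30 mm (distance of thin_feeler from where it was at the start of the episode above 0.03 m).
It also fails if it takes over 40 s, if anything falls off the work surface, if the arm or the gripper's body presses on something with over 40 N, if the wrist force passes 120 N, or if a joint passes its speed limit or range.

### The arm

A 6-joint arm with a two-finger parallel gripper is mounted at the origin on the work surface. World frame = base frame: x ahead of the robot, y to its left, z up, the work surface at z = 0. Lengths are in m, angles in rad, forces in N, time in s.
With the tool pointing down it reaches from about 0.35 to 0.975 m from the base axis. Payload 4.9 kg.
Tool frame: the origin (TCP) lies on the centre line of the jaws, within the pads' length; the fingertips stand 8 mm ahead of it and the grasp point (between the pads) lies 11 mm behind it; z points along the fingers, y is the direction in which the jaws open and shut (so a half turn about z gives the same grasp; the last joint's range is limited). The gripper opens to 85 mm and grips with 20 to 120 N. Pads are 22 mm wide; open, the fingers measure 114 mm over their backs; the gripper's body (76 mm by 85 mm) begins 54 mm behind the grasp point. The pads swing forward as they close: fully open they stand 13 mm farther back than shut.
Start: joints at [1.083, 0.053, 1.613, -0, 1.476, -0.119], TCP at [0.225, 0.583, 0.239] pointing down, gripper open.
Joint ranges: [-3.01, 3.01], [-1.01, 2.22], [0.06, 2.58], [-1.02, 4.17], [0.09, 2.62], [-3.14, 3.14]. Speed limits (rad/s): [2.57, 2.57, 3.14, 3.14, 3.14, 3.14].

### API

Orientations are given as a rotation vector (axis times angle).
In Python, from station import get_obs, get_image, calibration, finish_job gives the robot as it stands. The module is installed in compiled form; this text tells all that it offers.
- The arm moves only by the shell command python3 -m jog 'ROWS' [FORCE]. ROWS is JSON, a list of rows, each a list of 7 numbers: the shift along the tool's x, y, z in cm, then the turn, a rotation vector about the tool's x, y, z in rad, then the closure in counts, from 0 (fully open) to 255 (shut). In form: [[dx, dy, dz, ax, ay, az, jaw], ...]. A call has 1 to 8 rows; each row is the pose to reach, as a shift and turn from the pose measured when the call began, along the tool's axes at that moment; what a row does not reach only later rows make up. A row lasts 1/12 s, in which the tool goes at most 41.7 mm and 7.16 degrees, less where a joint would pass 70% of its speed; a pose out of reach is approached as far as the arm can. A call with a gripper value outside its range is refused whole. The fingers move at their own pace and stop on an object; FORCE is the grip in N (left out, the last holds). Time passes only in rows, so rows that repeat a pose let the fingers close. It gives the time, the measured TCP pose, the force and the opening at its end, in the units of the state.
- get_obs(): the state, without advancing time (a new reading comes with each control period).
- get_image(name): name is "scene" or "top" or "wrist"; returns the picture (400x640x3 uint8, red, green, blue); there is no depth.
- calibration(name): a dict with "vfov" (degrees; the focal length in pixels is half the picture's height over the tangent of half this angle, whatever the lens; pixels are square), "cx", "cy" (the principal point, pixels), "dist_coeffs" ([k1, k2, p1, p2, k3] as OpenCV has them; the pictures are not rectified), "R" (3x3) and "t" (3): a world point X has camera coordinates R X + t. Camera axes: x right, y down, z forward; pixel columns grow to the right and rows downward; lengths in m; the calibration is good to about 2 mm. A picture is of the moment at which its call begins: read the wrist's pose just before it. calibration takes no time and is no camera call; for the wrist camera it gives the pose at the moment of the call.
- finish_job(): hands the job in, once; it reports no verdict.
The state is a dict: "t": time; "q": joint angles; "dq": joint speeds; "effort": joint torques, N m; "tool_pos": TCP position; "tool_rot": TCP orientation; "contact_force": force on the tool from outside, world axes, zero at the start; "wrist_torque": the same for the moment, N m; "opening": finger opening in m.
Only numpy, scipy, OpenCV 4.12 (cv2) and the standard library are available. Lean on these libraries where they do the work, as an engineer would, in place of code of your own. Each camera call takes 0.05 s, during which the arm holds its last target. There are 200 camera calls.

## Working session

There is one attempt and no reset: what is moved stays moved. The work goes in short steps, Python scripts to look and compute and a shell command to move; the robot and the scene stay as the last step left them, time stands still between calls to the robot, and variables do not carry over. Pictures are saved under pics/ and viewed, about 8 in all and at most 12, crops included, and the job is handed in when it is done.

```bash
mkdir -p pics
cat > h.py <<'E'
import numpy as np, cv2
from station import get_obs,get_image,calibration
def K(c):
    f=200/np.tan(np.radians(c['vfov'])/2); return np.array([[f,0,c['cx']],[0,f,c['cy']],[0,0,1.]])
def ray(c,uv,z):
    n=cv2.undistortPoints(np.array(uv,float).reshape(-1,1,2),K(c),np.array(c['dist_coeffs'],float)).reshape(-1,2)
    R=np.array(c['R']);t=np.array(c['t']); o=-R.T@t
    d=np.c_[n,np.ones(len(n))]@R
    return o+d*((z-o[2])/d[:,2])[:,None]
def proj(c,X):
    return cv2.projectPoints(np.array(X,float).reshape(-1,1,3),cv2.Rodrigues(np.array(c['R']))[0],np.array(c['t'],float),K(c),np.array(c['dist_coeffs'],float))[0].reshape(-1,2)
def save(n,f):
    im=get_image(n); cv2.imwrite('pics/'+f,im[:,:,::-1]); return im
E
python3 - <<'E'
from h import *
for n in('top','scene'):
    save(n,n+'1.png'); c=calibration(n); print(n,-np.array(c['R']).T@c['t'],c['vfov'])
o=get_obs();print(o['t'],o['tool_pos'],o['tool_rot'],o['contact_force'])
E
```

```text
top [ 0.34600083 -0.10070475  1.32364096] 43.66183561678942
scene [ 1.28423676 -0.14719662  0.8526654 ] 50.70697187734408
0.1 [0.22503072 0.58249187 0.23816253] [-5.75885735e-01 -3.08777258e+00  2.81818879e-03] [-0.28407071 -0.1951937   0.92130076]
```

View pics/top1.png

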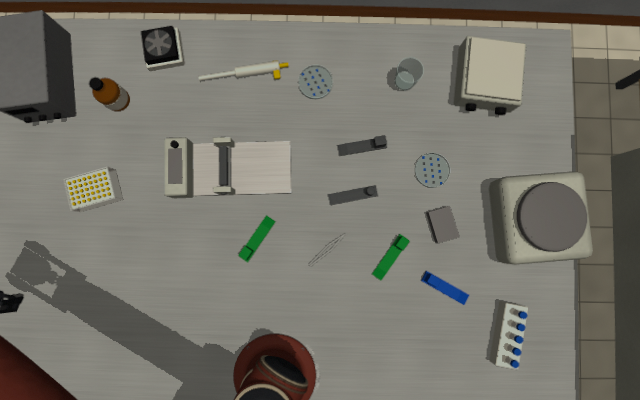

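View pics/scene1.png

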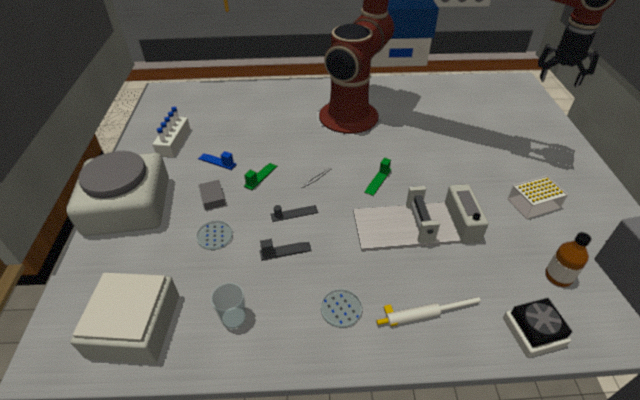

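Both views show dark feelers with handles at top px (379,142) and (370,191), plus green ones at (257,238) and (391,257), a blue one at (445,287), and a grey block at (442,224). The far feeler at (379,142) looks square and bigger. I'll check it in a close crop and measure.

Run:
```python
from h import *
t=cv2.imread('pics/top1.png');s=cv2.imread('pics/scene1.png')
a=cv2.resize(t[125:215,150:400],None,fx=3.2,fy=3.2,interpolation=cv2.INTER_CUBIC)
b=cv2.resize(s[190:270,240:490],None,fx=3.2,fy=3.2,interpolation=cv2.INTER_CUBIC)
cv2.imwrite('pics/crop.png',np.vstack([a,b]))
c=calibration('top')
g=t.max(2).astype(int)
m=((g<95)*255).astype(np.uint8); m[:, :325]=0;m[:,395:]=0;m[:130]=0;m[210:]=0
for k in cv2.findContours(m,0,1)[0]:
    if cv2.contourArea(k)<100: continue
    r=cv2.minAreaRect(k);print(r, ray(c,[r[0]],.008))
hsv=cv2.cvtColor(t,cv2.COLOR_BGR2HSV)
# white bed / box corners approx
for z,u in((.012,[(291,142),(291,194)]),(.075,[(165,139),(187,139),(187,195),(165,195)]),(.082,[(214,138),(231,138),(214,191),(231,191)]),(.069,[(223,147),(223,187)]),(.048,[(379,142)]),(.038,[(370,191)])): print(z,ray(c,u,z).round(4).tolist())
```

```text
((352.4615173339844, 194.8076934814453), (11.570850372314453, 48.440677642822266), 78.69007110595703) [[ 0.47368325 -0.19428513  0.008     ]]
((361.8889465332031, 145.2366943359375), (13.36461353302002, 49.30342483520508), 80.13418579101562) [[ 0.60743821 -0.21736916  0.008     ]]
0.012 [[0.611, -0.0278, 0.012], [0.4717, -0.0317, 0.012]]
0.075 [[0.5991, 0.2905, 0.075], [0.6003, 0.234, 0.075], [0.4571, 0.227, 0.075], [0.4558, 0.2829, 0.075]]
0.082 [[0.6028, 0.1635, 0.082], [0.6037, 0.1204, 0.082], [0.4681, 0.1577, 0.082], [0.469, 0.115, 0.082]]
0.069 [[0.5827, 0.1422, 0.069], [0.48, 0.138, 0.069]]
0.048 [[0.6091, -0.2582, 0.048]]
0.038 [[0.4817, -0.2374, 0.038]]
```

View pics/crop.png

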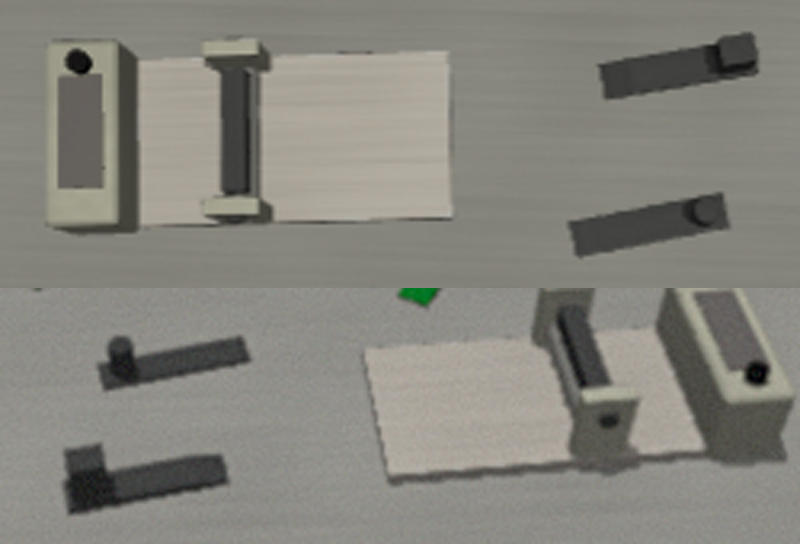

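The crop settles it: the square-handled thick feeler is the far one (top px 380,141), and the round-handled thin one is at (370,191). The coater sits at about (0.535, 0.140) with yaw about 2°. Next I work out the move to above the handle.

```bash
cat >> h.py <<'E'
from scipy.spatial.transform import Rotation as Ro
def go(p,yaw):
    "shift (cm) and turn, tool axes, to put TCP at p, tool down, tool y at world angle yaw (mod pi)"
    o=get_obs();R=Ro.from_rotvec(o['tool_rot']);best=None
    for y in(yaw,yaw+np.pi):
        Y=np.array([np.cos(y),np.sin(y),0]);Z=np.array([0,0,-1.]);T=Ro.from_matrix(np.c_[np.cross(Y,Z),Y,Z])
        v=(R.inv()*T).as_rotvec()
        if best is None or np.linalg.norm(v)<np.linalg.norm(best): best=v
    print('t',round(o['t'],2),'pos',np.round(o['tool_pos'],4),'F',np.round(o['contact_force'],1),'open',round(o['opening'],4),'q',np.round(o['q'],2))
    print('shift cm',np.round(R.inv().apply(np.array(p)-o['tool_pos'])*100,2),'turn',np.round(best,3))
E
python3 - <<'E'
from h import *
c=calibration('top')
p=ray(c,[(338.4,150.3)],.003)[0];h=ray(c,[(380,141)],.048)[0];d=p-h
print(p,h,np.hypot(*d[:2]),np.degrees(np.arctan2(-d[0],d[1])))
go([.612,-.258,.2],np.radians(11))
E
```

```text
[ 0.59314318 -0.15500275  0.003     ] [ 0.61180634 -0.2607378   0.048     ] 0.10736952053715336 10.010103071998175
t 0.1 pos [0.225  0.5825 0.2382] F [-0.3 -0.2  0.9] open 0.0853 q [ 1.08  0.05  1.61  0.    1.48 -0.12]
shift cm [-66.39 -64.44   3.92] turn [-2.00e-03  1.00e-03  1.01e+00]
```

```bash
python3 -m jog '[[-66.4,-64.4,3.5,0,0,1.01,0],[-66.4,-64.4,3.5,0,0,1.01,0],[-66.4,-64.4,3.5,0,0,1.01,0],[-66.4,-64.4,3.5,0,0,1.01,0],[-66.4,-64.4,3.5,0,0,1.01,0],[-66.4,-64.4,3.5,0,0,1.01,0],[-66.4,-64.4,3.5,0,0,1.01,0],[-66.4,-64.4,3.5,0,0,1.01,0]]' 80
python3 -c "
from h import *
go([.612,-.26,.2],np.radians(10))"
```

```text
t: 0.77
tool_pos: [0.3646, 0.2785, 0.2262]
tool_rot: [1.993, 2.428, -0.003]
contact_force: [1.3, 0.3, -0.1]
opening: 0.0854
t 0.77 pos [0.3646 0.2785 0.2262] F [ 1.3  0.3 -0.1] open 0.0854 q [ 0.49 -0.35  2.   -0.    1.5   0.29]
shift cm [-57.64  13.76   2.69] turn [-0.001  0.002  0.022]
```

```bash
python3 -m jog '[[-57.6,13.8,2.7,0,0,0.02,0],[-57.6,13.8,2.7,0,0,0.02,0],[-57.6,13.8,2.7,0,0,0.02,0],[-57.6,13.8,2.7,0,0,0.02,0],[-57.6,13.8,2.7,0,0,0.02,0],[-57.6,13.8,2.7,0,0,0.02,0],[-57.6,13.8,2.7,0,0,0.02,0],[-57.6,13.8,2.7,0,0,0.02,0]]'
python3 -c "
from h import *
go([.612,-.26,.2],np.radians(10))"
```

```text
t: 1.43
tool_pos: [0.5036, -0.0244, 0.2113]
tool_rot: [2.018, 2.408, -0.003]
contact_force: [0.5, 1.1, 0.2]
opening: 0.0856
t 1.43 pos [ 0.5036 -0.0244  0.2113] F [0.5 1.1 0.2] open 0.0856 q [-0.2  -0.22  1.92 -0.    1.45 -0.37]
shift cm [-25.09   6.55   1.15] turn [-0.001  0.001  0.001]
```

```bash
python3 -m jog '[[-25.1,6.5,1.1,0,0,0,0],[-25.1,6.5,1.1,0,0,0,0],[-25.1,6.5,1.1,0,0,0,0],[-25.1,6.5,1.1,0,0,0,0],[-25.1,6.5,1.1,0,0,0,0],[-25.1,6.5,1.1,0,0,0,0],[-25.1,6.5,1.1,0,0,0,0],[-25.1,6.5,1.1,0,0,0,0]]'
python3 - <<'E'
from h import *
go([.612,-.26,.2],np.radians(10))
c=calibration('wrist');save('wrist','w1.png')
print(proj(c,[[.612,-.26,.048],[.593,-.155,.003]]).round(1), -np.array(c['R']).T@c['t'])
E
```

```text
t: 2.1
tool_pos: [0.6115, -0.2629, 0.199]
tool_rot: [-2.021, -2.403, 0.004]
contact_force: [-0.1, 0.7, 0.1]
opening: 0.0853
t 2.1 pos [ 0.6115 -0.2629  0.199 ] F [-0.1  0.7  0.1] open 0.0853 q [-0.52  0.17  1.55 -0.    1.42 -0.69]
shift cm [ 0.28  0.1  -0.1 ] turn [-0.003  0.001 -0.002]
[[314.2 183. ]
 [313.7  70. ]] [ 0.59992005 -0.18871811  0.33430713]
```

View pics/w1.png

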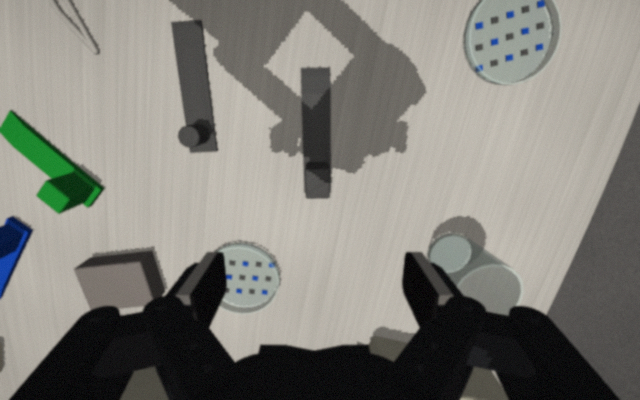

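The wrist view shows the feeler: tip edge middle at (316,68), handle front face at rows 163–180, and lighter handle top at rows 180–197, centred on column 318. The thin one, with the round handle, is at (192,133).

Run:
```python
from h import *
c=calibration('wrist')
T=ray(c,[(316,68)],.003)[0];H=ray(c,[(305.5,180),(330.5,180),(306,197),(330,197)],.048)
print(T,H.round(4).tolist(),H.mean(0)); h=H.mean(0);d=T-h
print(np.hypot(*d[:2]),np.degrees(np.arctan2(-d[0],d[1])))
go([*h[:2],.022],np.arctan2(-d[0],d[1]))
```

```text
[ 0.5944043 -0.1504898  0.003    ] [[0.6029, -0.2564, 0.048], [0.6266, -0.2522, 0.048], [0.6062, -0.2732, 0.048], [0.6293, -0.2691, 0.048]] [ 0.61624083 -0.26275874  0.048     ]
0.1143728477273086 11.006719384060741
t 2.15 pos [ 0.6111 -0.2609  0.1993] F [-0.   1.  -0.4] open 0.0855 q [-0.51  0.17  1.55 -0.    1.42 -0.69]
shift cm [-0.28  0.52 17.72] turn [-0.003 -0.    -0.018]
```

```bash
python3 -c "
from h import *
go([.615,-.258,.022],np.radians(11))"
```

```text
t 2.15 pos [ 0.6111 -0.2609  0.1993] F [-0.   1.  -0.4] open 0.0855 q [-0.51  0.17  1.55 -0.    1.42 -0.69]
shift cm [ 0.21  0.48 17.72] turn [-0.003 -0.    -0.018]
```

```bash
python3 -m jog '[[0.2,0.45,4,0,0,-0.02,0],[0.2,0.45,8,0,0,-0.02,0],[0.2,0.45,12,0,0,-0.02,0],[0.2,0.45,15,0,0,-0.02,0],[0.2,0.45,17,0,0,-0.02,0],[0.2,0.45,17.7,0,0,-0.02,0],[0.2,0.45,17.7,0,0,-0.02,0],[0.2,0.45,17.7,0,0,-0.02,0]]'
python3 -m jog '[[0,0,0,0,0,0,255],[0,0,0,0,0,0,255],[0,0,0,0,0,0,255],[0,0,0,0,0,0,255],[0,0,0,0,0,0,255],[0,0,0,0,0,0,255],[0,0,0,0,0,0,255],[0,0,0,0,0,0,255]]' 80
python3 -c "
from h import *
go([.615,-.258,.1],np.radians(11))"
```

```text
t: 2.82
tool_pos: [0.6152, -0.2574, 0.0236]
tool_rot: [-1.994, -2.427, 0.003]
contact_force: [-0.1, -0.3, -0.7]
opening: 0.0854
t: 3.48
tool_pos: [0.6158, -0.2579, 0.0245]
tool_rot: [1.994, 2.427, -0.002]
contact_force: [-1.1, 0.1, 5.6]
opening: 0.0229
t 3.48 pos [ 0.6158 -0.2579  0.0245] F [-1.1  0.1  5.6] open 0.0229 q [-0.51  0.36  1.64 -0.    1.14 -0.7 ]
shift cm [-0.01 -0.08 -7.55] turn [-0.001  0.001  0.003]
```

```bash
python3 -m jog '[[0,0,-2,0,0,0,255],[0,0,-4,0,0,0,255],[0,0,-6,0,0,0,255],[0,0,-6,0,0,0,255],[0,0,-6,0,0,0,255]]'
python3 -c "
from h import *
go([.543,-.07,.085],np.radians(2.2))"
```

```text
t: 3.9
tool_pos: [0.6161, -0.258, 0.0847]
tool_rot: [1.994, 2.426, -0.002]
contact_force: [-1.3, -0.1, -2.6]
opening: 0.0228
t 3.9 pos [ 0.6161 -0.258   0.0847] F [-1.3 -0.1 -2.6] open 0.0228 q [-0.51  0.28  1.62 -0.    1.23 -0.7 ]
shift cm [19.86 -3.53 -0.07] turn [0.    0.002 0.157]
```

```bash
python3 -m jog '[[3,-0.5,0,0,0,0.05,255],[7,-1.2,0,0,0,0.1,255],[11,-2,0,0,0,0.157,255],[15,-2.7,0,0,0,0.157,255],[18,-3.2,0,0,0,0.157,255],[19.8,-3.5,0,0,0,0.157,255],[19.8,-3.5,0,0,0,0.157,255],[19.8,-3.5,0,0,0,0.157,255]]'
python3 - <<'E'
from h import *
go([.543,-.07,.085],np.radians(2.2))
save('wrist','w2.png')
E
```

```text
t: 4.57
tool_pos: [0.5416, -0.0693, 0.0819]
tool_rot: [-2.176, -2.264, 0.005]
contact_force: [0.4, -0.2, -1.8]
opening: 0.0229
t 4.57 pos [ 0.5416 -0.0693  0.0819] F [ 0.4 -0.2 -1.8] open 0.0229 q [-0.26  0.02  1.92 -0.    1.2  -0.3 ]
shift cm [-0.07  0.13 -0.31] turn [-0.003  0.001  0.001]
```

View pics/w2.png

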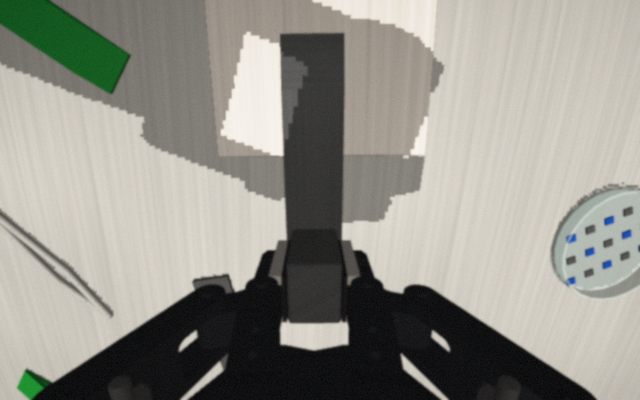

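The feeler is held straight: tip edge from (281,34) to (344,34). The bed's open end is at row 156, with its corners at about (218,156) and (423,156) and its side edges running up to (207,5) and (437,5).

Run:
```python
from h import *
c=calibration('wrist')
B=ray(c,[(218,156),(423,156),(207,5),(437,5)],.012);print(B.round(4).tolist())
m0=(B[0]+B[1])/2;m1=(B[2]+B[3])/2;print('bed mid',m0,m1,'dir deg',np.degrees(np.arctan2(-(m1-m0)[0],(m1-m0)[1])))
z=get_obs()['tool_pos'][2]-.0245
T=ray(c,[(281,34),(344,34)],z+.003);print('tip',T.round(4).tolist(),T.mean(0)-get_obs()['tool_pos'])
for f in [(2.2,),(1.6,)]:
  th=np.radians(f[0]);y=np.array([-np.sin(th),np.cos(th)])
  print(m0[:2]+.17*y)
```

```text
[[0.4765, -0.0308, 0.012], [0.6159, -0.0252, 0.012], [0.4735, 0.0613, 0.012], [0.6125, 0.067, 0.012]]
bed mid [ 0.54622757 -0.02796016  0.012     ] [0.54301375 0.0641253  0.012     ] dir deg 1.9988321074875073
tip [[0.5239, 0.0364, 0.0611], [0.5533, 0.0376, 0.0611]] [-0.00386907  0.10728298 -0.0215    ]
[0.53970164 0.14191453]
[0.54148089 0.14197356]
```

```bash
python3 -c "
from h import *
go([.544,-.001,.040],np.radians(2.1))"
```

```text
t 4.62 pos [ 0.5424 -0.0703  0.0826] F [ 0.4  0.4 -1.9] open 0.0229 q [-0.26  0.02  1.92 -0.    1.2  -0.3 ]
shift cm [6.92 0.43 4.24] turn [-0.002  0.002  0.002]
```

```bash
python3 -m jog '[[2.5,0.2,0.2,0,0,0,255],[5,0.4,0.2,0,0,0,255],[6.9,0.4,1.5,0,0,0,255],[6.9,0.4,3,0,0,0,255],[6.9,0.4,4,0,0,0,255],[6.9,0.4,4.2,0,0,0,255],[6.9,0.4,4.2,0,0,0,255],[6.9,0.4,4.2,0,0,0,255]]'
python3 -c "
from h import *
go([.544,-.001,.0365],np.radians(2.1))"
```

```text
t: 5.28
tool_pos: [0.5441, -0.0023, 0.0406]
tool_rot: [2.18, 2.262, -0.004]
contact_force: [-0.6, 0.1, -2.5]
opening: 0.0232
t 5.28 pos [ 0.5441 -0.0023  0.0406] F [-0.6  0.1 -2.5] open 0.0232 q [-0.14  0.07  1.95 -0.    1.12 -0.18]
shift cm [ 0.13 -0.    0.41] turn [-0.002  0.002  0.001]
```

Lower onto the bed in small steps, watching the force.

```bash
python3 -m jog '[[0,0,0.2,0,0,0,255],[0,0,0.3,0,0,0,255],[0,0,0.3,0,0,0,255],[0,0,0.3,0,0,0,255]]' | sed -n '2p;4p'
python3 -m jog '[[0,0,0.1,0,0,0,255],[0,0,0.15,0,0,0,255],[0,0,0.15,0,0,0,255]]'| sed -n '2p;4p'
```

```text
tool_pos: [0.5444, -0.0024, 0.0379]
contact_force: [0.9, -1.0, -1.8]
tool_pos: [0.5445, -0.0025, 0.0366]
contact_force: [-0.9, -0.4, -2.0]
```

```bash
for i in 1; do python3 -m jog '[[0,0,0.1,0,0,0,255],[0,0,0.1,0,0,0,255],[0,0,0.1,0,0,0,255]]'| sed -n '2p;4p'; python3 -m jog '[[0,0,0.1,0,0,0,255],[0,0,0.1,0,0,0,255],[0,0,0.1,0,0,0,255]]'| sed -n '2p;4p'; done
```

```text
tool_pos: [0.5446, -0.0025, 0.0365]
contact_force: [-3.4, -0.2, 6.2]
tool_pos: [0.5449, -0.0025, 0.0365]
contact_force: [-3.9, -0.1, 5.2]
```

```bash
python3 -m jog '[[0.4,0,0,0,0,0,255],[0.8,0,0,0,0,0,255],[1.2,0,0,0,0,0,255],[1.6,0,0,0,0,0,255],[2,0,0,0,0,0,255],[2.4,0,0,0,0,0,255],[2.7,0,0,0,0,0,255],[3,0,0,0,0,0,255]]'
python3 -c "
from h import *
go([.541,.086,.0365],np.radians(2.1)); save('wrist','w3.png'); save('scene','s3.png')
a=cv2.imread('pics/w3.png'); b=cv2.imread('pics/s3.png')[150:290,330:520]
cv2.imwrite('pics/c3.png',np.hstack([a[:300,160:480],cv2.resize(b,(407,300),interpolation=cv2.INTER_CUBIC)]))"
```

```text
t: 7.03
tool_pos: [0.5439, 0.0279, 0.0365]
tool_rot: [2.178, 2.262, -0.004]
contact_force: [0.1, -0.9, 0.1]
opening: 0.023
t 7.03 pos [0.5439 0.0279 0.0365] F [ 0.1 -0.9  0.1] open 0.023 q [-0.08  0.08  1.95 -0.    1.11 -0.12]
shift cm [ 5.82 -0.07 -0.01] turn [-0.001  0.002  0.001]
```

View pics/c3.png

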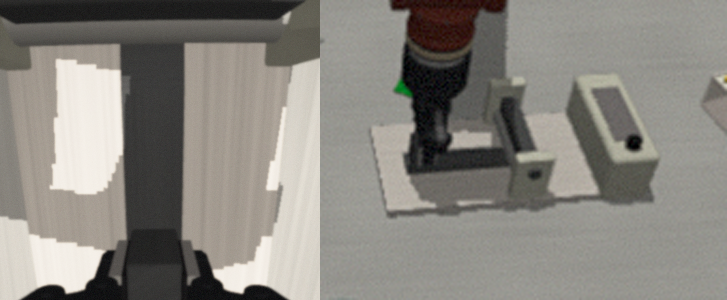

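The blade is at the rod, centred between the cheeks (blade middle col 152, cheek middle about 149), and square. Pushing on.

```bash
python3 -m jog '[[0.4,0,0,0,0,0,255],[0.8,0,0,0,0,0,255],[1.2,0,0,0,0,0,255],[1.6,0,0,0,0,0,255],[2,0,0,0,0,0,255],[2.4,0,0,0,0,0,255],[2.7,0,0,0,0,0,255],[3,0,0,0,0,0,255]]'
python3 -m jog '[[0.4,0,0,0,0,0,255],[0.8,0,0,0,0,0,255],[1.2,0,0,0,0,0,255],[1.6,0,0,0,0,0,255],[2,0,0,0,0,0,255],[2.4,0,0,0,0,0,255],[2.7,0,0,0,0,0,255],[2.8,0,0,0,0,0,255]]'
python3 -c "
from h import *
go([.541,.086,.0365],np.radians(2.1))"
```

```text
t: 7.8
tool_pos: [0.543, 0.0573, 0.0367]
tool_rot: [2.176, 2.262, -0.005]
contact_force: [-0.3, -6.7, 1.4]
opening: 0.0228
t: 8.47
tool_pos: [0.542, 0.085, 0.0366]
tool_rot: [2.175, 2.261, -0.007]
contact_force: [0.8, -4.0, 1.1]
opening: 0.0228
t 8.47 pos [0.542  0.085  0.0366] F [ 0.8 -4.   1.1] open 0.0228 q [ 0.02  0.09  1.94 -0.01  1.11 -0.01]
shift cm [ 0.1  -0.1   0.01] turn [-0.     0.006  0.002]
```

```bash
python3 -m jog '[[0,0,0,0,0,0,120],[0,0,0,0,0,0,110],[0,0,0,0,0,0,100],[0,0,0,0,0,0,100],[0,0,0,0,0,0,100],[0,0,0,0,0,0,100]]'
python3 -m jog '[[0,0,-1,0,0,0,100],[0,0,-3,0,0,0,100],[0,0,-6,0,0,0,100],[0,0,-9,0,0,0,100],[-3,0,-12,0,0,0,100],[-7,0,-14,0,0,0,100],[-10,0,-14,0,0,0,100],[-10,0,-14,0,0,0,100]]'
python3 -c "
from h import *
a=save('wrist','w4.png')[:,:,::-1]; b=save('scene','s4.png')[150:290,330:520,::-1]
cv2.imwrite('pics/c4.png',np.hstack([cv2.resize(a,(480,300)),cv2.resize(b,(320,300),interpolation=cv2.INTER_CUBIC)]))"
```

```text
t: 8.97
tool_pos: [0.542, 0.0851, 0.0366]
tool_rot: [2.175, 2.262, -0.006]
contact_force: [0.4, -0.4, -0.2]
opening: 0.0521
t: 9.63
tool_pos: [0.5476, -0.0187, 0.1811]
tool_rot: [2.176, 2.252, -0.003]
contact_force: [0.1, 0.1, -0.9]
opening: 0.0519
```

View pics/w4.png

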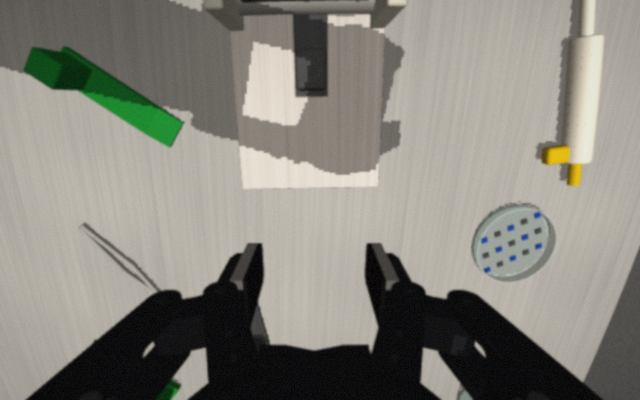

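View pics/c4.png

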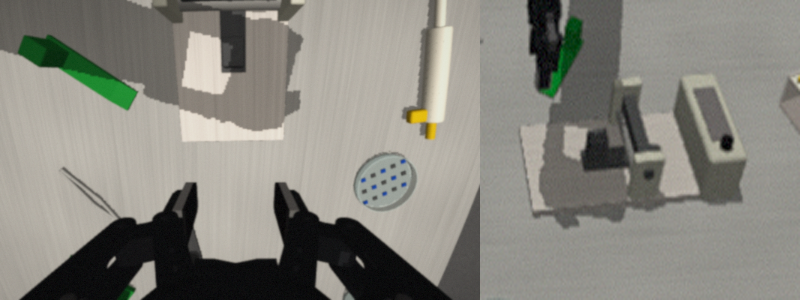

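The feeler lies square on the bed under the rod, with its rear edge at about (311,96) in the wrist picture, and the gripper is clear. One numeric check, with a top crop for the tip.

Run:
```python
from h import *
c=calibration('wrist');B=ray(c,[(244,188),(378,186)],.012);r=ray(c,[(311,96)],.020)[0]
m=B.mean(0);th=np.radians(2.1);d=r-m;X=np.array([np.cos(th),np.sin(th)]);Y=np.array([-np.sin(th),np.cos(th)])
print('width',np.ptp(B[:,0]),'feeler x',d[:2]@X,'y',d[:2]@Y-.17+.02)
t=save('top','t4.png')[:,:,::-1]
cv2.imwrite('pics/c5.png',cv2.resize(t[125:215,150:400],None,fx=3.2,fy=3.2,interpolation=cv2.INTER_CUBIC))
o=get_obs();print(o['t'],o['contact_force'],o['dq'].round(3) if hasattr(o['dq'],'round') else o['dq'])
```

```text
width 0.13698315260997718 feeler x 0.0003180845502939239 y -0.06159610852000537
9.7833 [-0.11122517  0.63499934 -0.80806745] [ 0.027  0.011  0.013 -0.    -0.001 -0.   ]
```

View pics/c5.png

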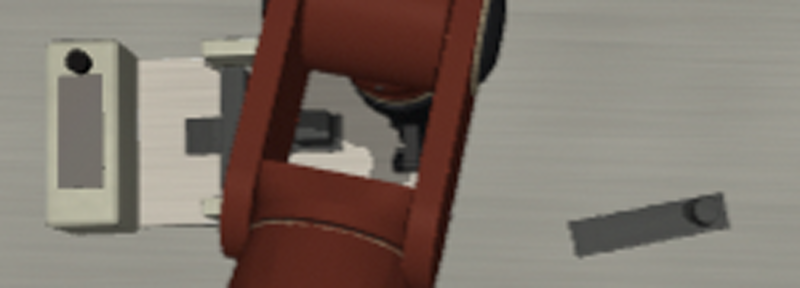

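The tip sticks out beyond the rod (crop px 187,135) and the thin feeler hasn't moved. Handing in.

```bash
python3 -m jog '[[0,0,0,0,0,0,100],[0,0,0,0,0,0,100]]' >/dev/null; python3 -c "
from station import *
print(finish_job())"
```

```text
the job is handed in; nothing more can be done
None
```

I slid the thick square-handled feeler flat along the bed from the open end, under the middle of the rod, then let go and handed the job in at about 10 s.

- **Drag:** I felt 4–7 N while pushing; it dropped to about 0 N once the jaws opened.
- **Position:** in the coater's frame the last measurement put the feeler at x ≈ 0 and y ≈ -0.06 m, so the tip should be about 50 mm past the rod axis. The top view shows the tip out on the far side.
- **Squareness:** it looks square with the coater in the last pictures. I set the gripper to the coater's measured direction, about 2°.
- **Robot and thin feeler:** the gripper is clear of everything, and the thin feeler lies where it was.
- **Not measured:** I did not measure the rod's lift directly; I infer it from the drag and the tip's position. The wrist and top cameras disagreed by about 5 mm on the bed's midline; I aimed between them, well within the 30 mm allowed.

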